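# Dispense a glue stick and ease the lid shut

### The arm

A 7-joint arm with a two-finger parallel gripper is mounted at the origin on the work surface. World frame = base frame: x ahead of the robot, y to its left, z up, the work surface at z = 0. Lengths are in mm, angles in rad, forces in N, time in s.
With the tool pointing down it reaches from about 350 to 775 mm from the base axis. Payload 3.1 kg.
Tool frame: the origin (TCP) lies on the centre line of the jaws, within the pads' length; the fingertips stand 11 mm ahead of it and the grasp point (between the pads) lies 8 mm behind it; z points along the fingers, y is the line along which they close (so a half turn about z gives the same grasp; the last joint's range is limited). The gripper opens to 85 mm and grips with 20 to 120 N. Pads are 22 mm wide; open, the fingers measure 114 mm over their backs; the gripper's body (76 mm by 85 mm) begins 54 mm behind the grasp point. The pads swing forward as they close: fully open they stand 13 mm farther back than shut.
Start: joints at [1.143, 0.311, 0.014, 1.512, -0.004, 1.319, -0.027], TCP at [206.998, -509.578, 211.004] pointing down, gripper open.
Joint ranges: [-2.7, 2.7], [-0.3, 1.91], [-1.27, 1.3], [0.12, 2.57], [-1.44, 4.58], [0.2, 2.03], [-3.05, 3.05]. Speed limits (rad/s): [2.79, 2.79, 3.14, 3.14, 3.14, 3.14, 3.14].

### API

Orientations are given as [roll, pitch, yaw] about the fixed x, y, z axes, in that order (R = Rz(yaw) Ry(pitch) Rx(roll)).
In Python, from workcell import * gives the robot as it stands. The module is installed in compiled form; this text tells all that it offers.
- The arm moves only by the shell command python3 -m creep 'ROWS'. ROWS is text: rows parted by semicolons, each of 7 numbers parted by spaces: the turn, a rotation vector about the tool's x, y, z in rad, then the shift along the tool's x, y, z in mm, then the opening, from 0 (shut) to 1 (fully open). In form: wx wy wz dx dy dz claw; .... A call has 1 to 5 rows; each row shifts and turns the commanded pose from where the row before left it, along the tool's axes as they then stand; what a row does not reach is not made up. A row lasts 1/8 s, in which the tool goes at most 62.5 mm and 10.7 degrees, less where a joint would pass 70% of its speed; a pose out of reach is approached as far as the arm can. A call with a gripper value outside its range is refused whole. The fingers move at their own pace and stop on an object; the grip force is fixed at half the most. Time passes only in rows, so rows that do not move let the fingers close. It gives the time, the measured TCP pose, the force, the opening and the grip force at its end, in the units of the state.
- observe(): the state, without advancing time (a new reading comes with each control period).
- camera(name): name is "scene" or "top" or "wrist"; returns the picture (384x512x3 uint8, blue, green, red); there is no depth.
- camera_model(name): a dict with "vertical_fov" (degrees; the focal length in pixels is half the picture's height over the tangent of half this angle, whatever the lens; pixels are square), "cx", "cy" (the principal point, pixels), "world_from_camera" (4x4, takes a point from camera to world coordinates). Camera axes: x right, y down, z forward; pixel columns grow to the right and rows downward; lengths in mm; the calibration is good to about 2 mm. A picture is of the moment at which its call begins: read the wrist's pose just before it. camera_model takes no time and is no camera call; for the wrist camera it gives the pose at the moment of the call.
- sign_off(): hands the job in; it is judged then, once.
The state is a dict: "time": time; "q": joint angles; "joint_velocities": joint speeds; "joint_efforts": joint torques, N m; "eef_pos": TCP position; "orientation": TCP orientation; "contact_force": force on the tool from outside, world axes, zero at the start; "torque": the same for the moment, N m; "width": finger opening in mm; "grasp_force": force on a finger pad.
Only numpy, scipy, OpenCV 4.12 (cv2) and the standard library are available. Lean on these libraries where they do the work, as an engineer would, in place of code of your own. Each camera call takes 0.05 s, during which the arm holds its last target. There are 200 camera calls.

### The job

Press the steel lever of the glue-stick dispenser all the way down so that its lid stands fully open, and keep it down until the glue stick inside has rolled out into the tray at the front. Then let the lever up slowly, so that the lid sinks gently shut and does not slam, and move clear. Work by the lever alone: do not touch the lid or the glue stick, and leave everything else on the desk where it is.

Things in the scene. Friction and masses are not known exactly. Their poses are not given: they have to be found in the camera images.
- dispenser: Grey plastic box fixed to the desk. Origin on the desk under its middle; x axis from front to back, y to its left side (lever side), z up. Box: x -55 to 60, y -56 to 56 mm, 93 high (101 with lid). Open tray in front: x -120 to -50, y -56 to 56 mm, walls 32 mm high, floor 6 mm above the desk. Gear housing on the left: x 10 to 60, y 56 to 76 mm, 98 high.
- lever (a joint): Lever angle: 0 = up at rest, 0.40 rad = right down on its rigid stop. A spring and the lid push it back up: pressing its pad takes about 2 N at the top, about 5 N near the bottom, plus 0.15 N per 10 mm/s of speed. Let go, it flies up and the lid slams.
- lever_pad (a point): Middle of the top face of the steel lever's pad, a plate 44 (dispenser x) x 40 (y) x 6 mm, open above, on a thin bar running back to a pivot 129 mm behind it, 55 mm above the desk. At rest it is at x -97, y 95 mm from the dispenser's origin, 84 mm up, front end tilted up 0.2 rad; right down it is 52 mm lower, tilted 0.2 rad the other way, under 5 mm sideways. Moves with the lever.
- lid (a joint): Lid angle: 0 = shut, 0.90 rad = fully open. Geared to the lever both ways: lid = 2.25 x lever. A lid sinking faster than 1.5 rad/s at any moment counts as slammed; that is a fingertip on the pad rising at about 85 mm/s. A finger that leaves the pad before the lever is fully up lets it slam.
- lid_front (a point): Top of the middle of the front edge of the white plastic lid, which covers the box (108 x 110 mm, 4 mm thick) and has a 59 mm front flap that closes off the front of the box; hinged along the back edge, 99 mm above the desk. This point is 101 mm above the desk when shut, about 185 mm when open. The lid is not to be touched.
- glue_stick: White and grey glue stick, a cylinder 26 mm across and 84 mm long, lying crosswise (along its y axis) on the sloping floor in the box behind the lid's flap; origin at its centre. It rolls out into the tray by itself once the lid has risen. Not to be touched.
- pencil_cup: Bystander: woven-look plastic cup 80 mm across, 100 mm high, with pencils up to 155 mm high; origin under its middle.
- sharpener: Bystander: small steel pencil sharpener 25 x 16 x 13 mm; origin under its middle.
- spare_stick: Bystander: a second glue stick of the same kind, standing upright on the desk, 26 mm across, 84 mm high; origin under its middle.
- eraser: Bystander: eraser 45 x 22 x 13 mm; origin under its middle.
- compass: Bystander: blue drawing compass lying folded, about 165 mm long, 20 mm high; origin under its middle.
- stapler: Bystander: black stapler 140 x 36 mm, 52 mm high; origin under its middle.
Things that resemble listed ones, but are neither listed nor needed, are in the scene too. Of the things that look like the dispenser, the larger one is meant.

How it is judged (in metres and radians):
On the way, in this order (a step that is already met when the one before it is completed fails the run):
1. the lever is pressed right down, the lid stands fully open and the glue stick has rolled into the tray (value of joint lid above 0.8 rad and value of joint lever above 0.35 rad and x of glue_stick in the frame of dispenser between -0.115 and -0.055 m and y of glue_stick in the frame of dispenser between -0.045 and 0.045 m and z of glue_stick in the frame of dispenser below 0.03 m), for 0.3 s.
2. the lid is shut again (value of joint lid below 0.05 rad), for 0.2 s.
At the end, for the whole second after the job is handed in: The lid is shut (under 0.05 rad), the lever is up (under 0.025 rad) and the glue stick lies still in the dispenser's tray (value of joint lid below 0.05 rad and value of joint lever below 0.025 rad and linear speed of glue_stick below 0.03 m/s and x of glue_stick in the frame of dispenser between -0.115 and -0.055 m and y of glue_stick in the frame of dispenser between -0.045 and 0.045 m and z of glue_stick in the frame of dispenser below 0.03 m); the robot touches nothing.
It fails at once if the lid slams: it sinks faster than 1.5 rad/s (velocity of joint lid below -1.5 rad/s).
It fails at once if the robot touches the lid (contact force between any of the arm, the fingers and lid above 0.5 N).
It fails at once if the robot touches the glue stick (contact force between any of the arm, the fingers and glue_stick above 0.5 N).
It fails at once if the glue stick is lifted (height (world z) of glue_stick above 0.1 m).
It fails at once if something else on the desk is moved by more than 15 mm (distance of any of pencil_cup, sharpener, spare_stick, eraser, compass, stapler from where it was at the start of the episode above 0.015 m).
It also fails if it takes over 38 s, if anything falls off the work surface, if the arm or the gripper's body presses on something with over 40 N, if the wrist force passes 120 N, or if a joint passes its speed limit or range.

## Working session

There is one attempt and no reset: what is moved stays moved. The work goes in short steps, Python scripts to look and compute and a shell command to move; the robot and the scene stay as the last step left them, time stands still between calls to the robot, and variables do not carry over. Pictures are saved under pics/ and viewed, at most 10 in all, crops included, and the job is handed in when it is done.

```bash
mkdir -p pics; python3 - <<'E'
from workcell import *
import cv2, numpy as np
print(observe())
for n in("scene","top"):
    im=camera(n); cv2.imwrite(f"pics/{n}0.png",im); m=camera_model(n); print(n,m["vertical_fov"],m["cx"],m["cy"],np.round(m["world_from_camera"],3).tolist())
E
```

```text
{'time': 0.0, 'q': array([ 1.14332766,  0.31175188,  0.01402076,  1.51306163, -0.0043607 ,
        1.3192187 , -0.02724005]), 'joint_velocities': array([-0.00027804, -0.00066845, -0.00144204,  0.00187262, -0.00085163,
        0.00024153, -0.00037861]), 'joint_efforts': array([ 1.07619319e-04, -3.79910624e+01,  1.46001144e-01, -2.30591762e+01,
        1.22797745e-02,  1.38363027e-02,  2.17052650e-05]), 'eef_pos': array([ 206.63389299, -508.85821165,  209.90500809]), 'orientation': array([-3.13918726e+00,  1.45180289e-04,  3.85787992e-01]), 'contact_force': array([ 0.44595775, -0.08586675, -0.07861356]), 'torque': array([-0.00595412,  0.05026876, -0.03124151]), 'grasp_force': 0.0, 'width': 85.54368922296578}
scene 49.20793834407975 260.1974915243844 192.93846777152538 [[-0.859, 0.28, -0.428, 1068.654], [0.512, 0.464, -0.723, 890.125], [-0.004, -0.84, -0.542, 759.068], [0.0, 0.0, 0.0, 1.0]]
top 56.55231419822124 256.3468711449293 184.93154149028476 [[0.12, -0.973, 0.199, 374.742], [-0.993, -0.119, 0.02, 0.718], [0.004, -0.2, -0.98, 1075.685], [0.0, 0.0, 0.0, 1.0]]
```

View pics/scene0.png

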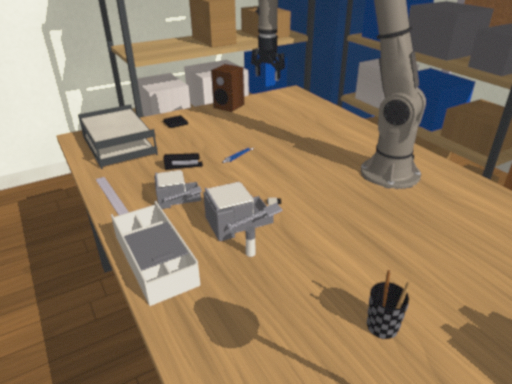

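View pics/top0.png

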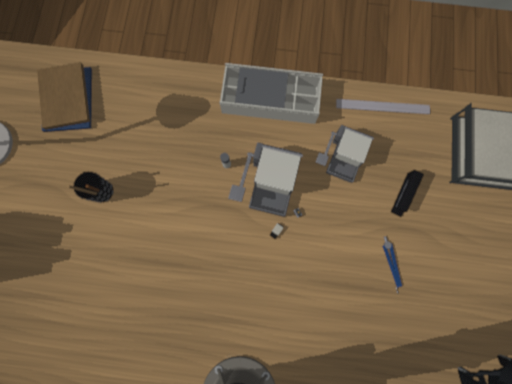

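The top view shows two dispensers: a larger one at about (275,180) with its lever pad at (237,192), and a smaller one at about (349,153) with its pad at (322,158). The larger one fits the description. I'll confirm it in an enlarged crop. The spare stick is at (225,160), the sharpener at (298,212) and the eraser at (278,230).

```bash
python3 - <<'E'
import cv2
im=cv2.imread("pics/top0.png")[130:250,210:370]
cv2.imwrite("pics/top0c.png",cv2.resize(im,None,fx=5,fy=5,interpolation=cv2.INTER_CUBIC))
E
```

```text
(no output)
```

View pics/top0c.png

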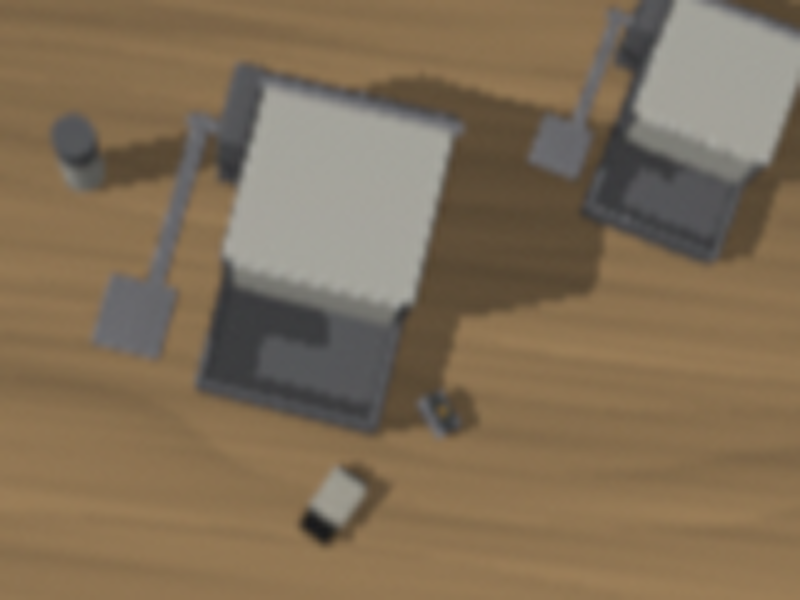

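The crop confirms it: the larger dispenser sits on the left of the crop. Its pad centre is at crop (136,317), the tray's front corners at (200,388) and (378,430), and the lid's corners at (265,82), (458,125), (412,305) and (226,262).

```bash
cat > h.py <<'E'
from workcell import *
import numpy as np, cv2
from scipy.optimize import least_squares
from scipy.spatial.transform import Rotation as R
def unproj(m,px,z):
    f=192/np.tan(np.radians(m["vertical_fov"]/2)); T=np.array(m["world_from_camera"])
    d=T[:3,:3]@np.array([(px[0]-m["cx"])/f,(px[1]-m["cy"])/f,1]); c=T[:3,3]
    return c+d*(z-c[2])/d[2]
def proj(m,p):
    f=192/np.tan(np.radians(m["vertical_fov"]/2)); T=np.linalg.inv(m["world_from_camera"])
    c=T[:3,:3]@np.asarray(p)+T[:3,3]; return np.array([m["cx"]+f*c[0]/c[2],m["cy"]+f*c[1]/c[2]])
def disp(s,p):
    c,n=np.cos(s[2]),np.sin(s[2]); return np.array([s[0]+c*p[0]-n*p[1],s[1]+n*p[0]+c*p[1],p[2]])
E
python3 - <<'E'
from h import *
m=camera_model("top")
P=[((-97,95,84),(136,317)),((-120,56,32),(200,388)),((-120,-56,32),(378,430)),((56,55,101),(265,82)),((56,-55,101),(458,125))]
U=[np.array(u)/5+[210-.4,130-.4] for _,u in P]
for (p,_),u in zip(P,U): print(p,u,unproj(m,u,p[2]).round(1))
s=least_squares(lambda s:np.concatenate([proj(m,disp(s,p))-u for (p,_),u in zip(P,U)]),[500,0,0.])
print(s.x,s.fun.round(2)); S=s.x
print("pad",disp(S,(-97,95,84)))
for n,u,z in(("spare",(225,160),84),("sharp",(298,212),13),("eraser",(278,230),13),("cup",(93,187),50)): print(n,unproj(m,u,z).round())
# other camera check
ms=camera_model("scene"); print(proj(ms,disp(S,(-97,95,84))),proj(ms,disp(S,(60,-56,101))))
E
```

```text
(-97, 95, 84) [236.8 193. ] [546.5  72.8  84. ]
(-120, 56, 32) [249.6 207.2] [517.9  33.6  32. ]
(-120, -56, 32) [285.2 215.6] [505.9 -73.2  32. ]
(56, 55, 101) [262.6 146. ] [687.4  16.5 101. ]
(56, -55, 101) [301.2 154.6] [675.4 -95.2 101. ]
[ 6.29080392e+02 -3.33198231e+01 -1.19743954e-01] [-0.02  0.82 -1.07  0.3   0.39  0.96  0.81 -1.21 -0.13 -0.93]
pad [544.12349443  72.58733199  84.        ]
spare [638. 119.  84.]
sharp [ 524. -111.   13.]
eraser [463. -58.  13.]
cup [519. 495.  50.]
[272.50780646 207.2885207 ] [202.46229374 188.33482878]
```

The fit is consistent to about 2 mm. The pad is near (544,73,84) and the dispenser's yaw is -0.12. I'll turn the tool to yaw ≈1.45, which puts the closing line along dispenser x and the narrow side of the gripper body toward the lid. Then I'll move to above the pad with the fingers shut.

```bash
python3 -m creep '0 0 -0.178 0 0 0 0;0 0 -0.178 0 0 0 0;0 0 -0.178 0 0 0 0;0 0 -0.178 0 0 0 0;0 0 -0.178 0 0 0 0'
python3 -m creep '0 0 -0.175 0 0 0 0;0 0 0 41.4 17.5 0 0;0 0 0 41.4 17.5 0 0;0 0 0 41.4 17.5 0 0;0 0 0 41.4 17.5 0 0'
python3 -m creep '0 0 0 41.4 17.5 0 0;0 0 0 41.4 17.5 0 0;0 0 0 41.4 17.5 0 0;0 0 0 41.4 17.5 0 0;0 0 0 41.4 17.5 0 0'
python3 -m creep '0 0 0 41.4 17.5 0 0;0 0 0 41.4 17.5 0 0;0 0 0 41.4 17.5 0 0;0 0 0 41.4 17.5 0 0;0 0 0 0 0 0 0'
```

```text
time: 0.72
eef_pos: [206.8, -509.1, 210.3]
orientation: [-3.141, -0.001, 1.282]
contact_force: [-0.0, 0.1, 0.4]
width: 0.0
grasp_force: 0.0
time: 1.35
eef_pos: [296.7, -351.9, 210.6]
orientation: [-3.141, -0.001, 1.451]
contact_force: [0.3, -0.5, 1.1]
width: -0.2
grasp_force: 0.0
time: 1.98
eef_pos: [408.1, -157.2, 210.7]
orientation: [-3.141, 0.0, 1.451]
contact_force: [-0.6, -0.3, -0.8]
width: 0.1
grasp_force: 0.0
time: 2.6
eef_pos: [497.8, 2.5, 210.7]
orientation: [-3.141, -0.003, 1.459]
contact_force: [-0.4, -0.4, 0.8]
width: 0.1
grasp_force: 0.0
```

```bash
python3 - <<'E'
from h import *
o=observe();print(o["eef_pos"],o["orientation"])
m=camera_model("wrist");im=camera("wrist")
cv2.imwrite("pics/w1.png",im);np.save("w1.npy",m["world_from_camera"]);print(m["vertical_fov"],np.round(m["world_from_camera"],2).tolist())
S=[629.1,-33.3,-.1197]
for p in((-97,95,84),(-120,56,32),(-120,-56,32),(-75,115,80),(-75,75,80),(-118,75,88),(-118,115,88)): print(p,proj(m,disp(S,p)).round())
E
```

```text
[497.8020472    2.52523729 210.66947168] [-3.14107321 -0.00338744  1.45906503]
70.25300556124716 [[0.99, -0.11, -0.03, 506.35], [-0.11, -0.96, -0.27, 72.5], [-0.0, 0.28, -0.96, 374.04], [0.0, 0.0, 0.0, 1.0]]
(-97, 95, 84) [296. 106.]
(-120, 56, 32) [270. 140.]
(-120, -56, 32) [269. 223.]
(-75, 115, 80) [318.  86.]
(-75, 75, 80) [315. 126.]
(-118, 75, 88) [275. 127.]
(-118, 115, 88) [276.  85.]
```

View pics/w1.png

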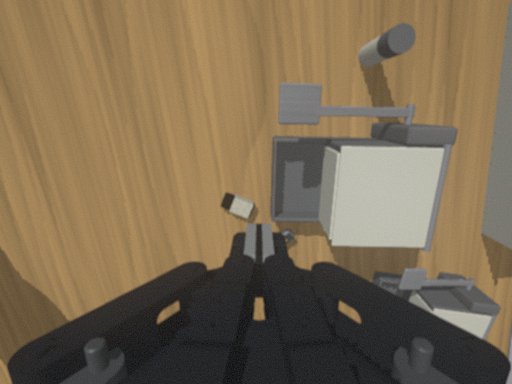

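The wrist view shows the pad at (279..321, 84..124), centre (300,104), against a predicted (296,106). So the pad centre is near (548,75). The way down is clear: the spare stick is at (390,45), and the lid's left edge is about 20 mm from the pad's column.

```bash
python3 -m creep '0 0 0 40 19 0 0;0 0 0 39 19 0 0;0 0 0 0 0 20 0;0 0 0 0 0 25 0;0 0 0 0 0 25 0'; python3 -m creep '0 0 0 0 0 15 0;0 0 0 0 0 0 0'
python3 - <<'E'
from h import *
m=camera_model("wrist");im=camera("wrist")
cv2.imwrite("pics/w2.png",cv2.resize(im[60:320,150:450],None,fx=2,fy=2))
a=camera("scene");b=cv2.resize(a[160:260,180:300],None,fx=5,fy=5);cv2.imwrite("pics/s2.png",b)
E
```

```text
time: 3.28
eef_pos: [544.1, 69.1, 139.8]
orientation: [-3.141, 0.002, 1.448]
contact_force: [-0.6, -0.3, 0.1]
width: -0.3
grasp_force: 0.0
time: 3.52
eef_pos: [543.4, 70.0, 124.8]
orientation: [-3.139, 0.001, 1.449]
contact_force: [1.0, 0.1, 0.6]
width: -0.1
grasp_force: 0.0
```

View pics/w2.png

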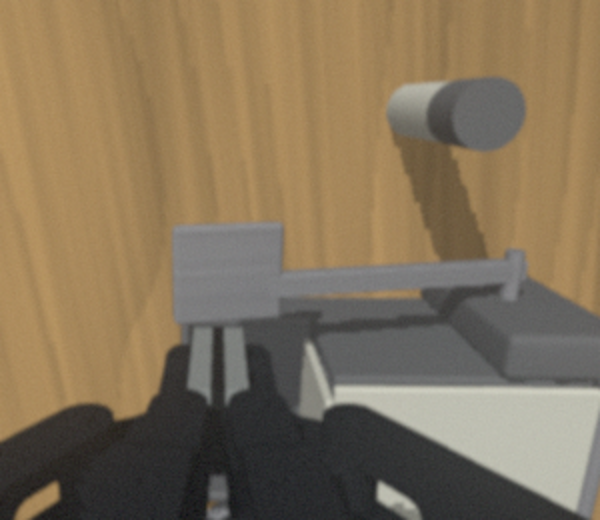

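View pics/s2.png

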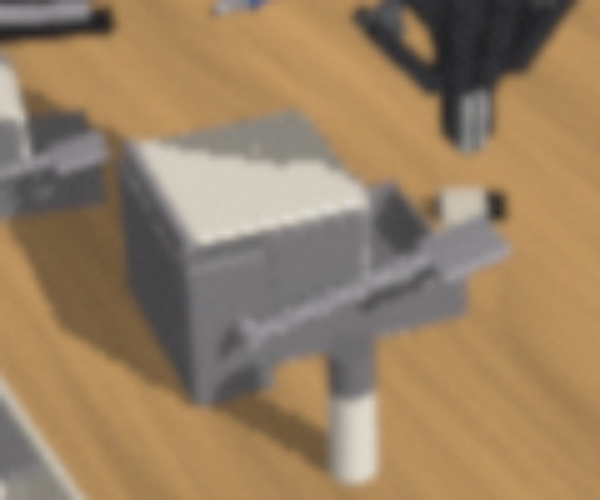

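The wrist crop puts the pad centre at crop (228,272), which is full-image (264,196). The fingertips are at crop (218,328). The scene crop puts the tip at full-image (275.6,190) and the pad at (273.4,209). I'll compute the offset from these.

```bash
python3 - <<'E'
from h import *
o=observe();print(o["eef_pos"]);e=o["eef_pos"]
m=camera_model("wrist");print("pad",unproj(m,(264,196),84)); print("tip proj w",proj(m,e-[0,0,11]))
print("pad corners",[unproj(m,(150+a/2,60+b/2),z).round(1).tolist() for a,b,z in((174,227,88),(283,223,80),(281,318,80),(174,321,88))])
s=camera_model("scene");print("tip proj s",proj(s,e-[0,0,11]),"pad",unproj(s,(273.4,209),84))
E
```

```text
[544.97099148  71.05269122 126.70429901]
pad [550.49578261  75.95819202  84.        ]
tip proj w [257.74360338 217.73592929]
pad corners [[532.3, 97.5, 88.0], [574.2, 92.1, 80.0], [569.9, 52.2, 80.0], [526.9, 59.5, 88.0]]
tip proj s [272.09603075 197.73603064] pad [546.45622446  80.98231819  84.        ]
```

The pad centre is about (550,76). I'll shift to about (546,79) and come down gently onto it.

```bash
python3 -m creep '0 0 0 8.5 1.5 0 0;0 0 0 0 0 6 0;0 0 0 0 0 6 0;0 0 0 0 0 6 0;0 0 0 0 0 0 0'; python3 -m creep '0 0 0 0 0 4 0;0 0 0 0 0 4 0;0 0 0 0 0 4 0;0 0 0 0 0 4 0;0 0 0 0 0 0 0'
```

```text
time: 4.25
eef_pos: [546.3, 79.3, 107.1]
orientation: [-3.14, 0.001, 1.451]
contact_force: [0.2, -0.0, 1.2]
width: 0.2
grasp_force: 0.0
time: 4.88
eef_pos: [546.6, 79.6, 91.5]
orientation: [-3.141, 0.0, 1.451]
contact_force: [0.6, -0.4, -0.3]
width: 0.1
grasp_force: 0.0
```

```bash
python3 -m creep '0 0 0 0 0 4 0;0 0 0 0 0 4 0;0 0 0 0 0 4 0;0 0 0 0 0 0 0'; python3 - <<'E'
from h import *
a=camera("scene");cv2.imwrite("pics/s3.png",cv2.resize(a[140:260,180:300],None,fx=5,fy=5))
E
```

```text
time: 5.38
eef_pos: [546.5, 79.5, 79.5]
orientation: [-3.141, 0.0, 1.451]
contact_force: [-0.0, -0.3, -0.2]
width: -0.3
grasp_force: 0.0
```

View pics/s3.png

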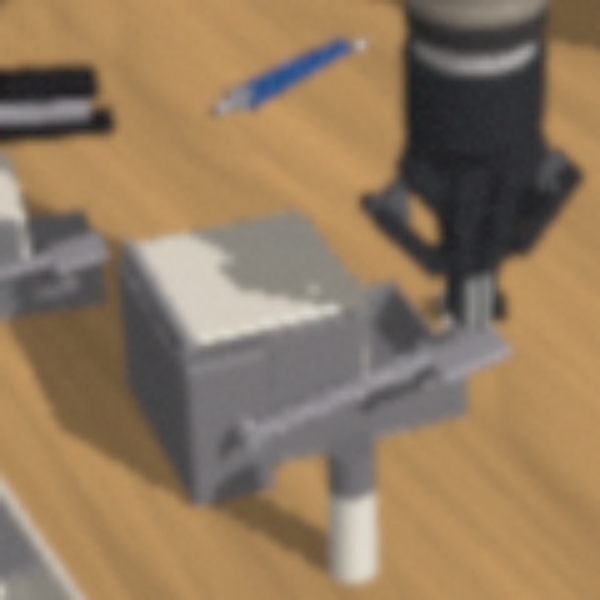

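```bash
python3 - <<'E'
from h import *
e=observe()["eef_pos"];print(e,observe()["contact_force"]);s=camera_model("scene");w=camera_model("wrist")
for d in(11,0,-5): print(d,proj(s,e-[0,0,d]),proj(w,e-[0,0,d]))
S=[629.1+4,-33.3+2,-.1197]
for p in((-97,95,84),(-75,115,80),(-75,75,80),(-119,75,88),(-119,115,88)): print(p,((proj(s,disp(S,p))-[180,140])*5).round(),proj(w,disp(S,p)).round())
cv2.imwrite("pics/w3.png",cv2.resize(camera("wrist")[120:280,180:340],None,fx=4,fy=3.75))
E
```

```text
[546.77096891  79.63843317  79.74667989] [ 0.29818698  0.12758299 -0.06606065]
11 [272.97842134 213.22548313] [257.78062083 217.73462908]
0 [273.02910175 210.03838754] [257.72117686 224.19944774]
-5 [273.05230844 208.57900805] [257.69173836 227.40102633]
(-97, 95, 84) [458. 340.] [261. 234.]
(-75, 115, 80) [438. 375.] [296. 202.]
(-75, 75, 80) [408. 337.] [293. 259.]
(-119, 75, 88) [478. 307.] [227. 265.]
(-119, 115, 88) [510. 344.] [224. 206.]
```

View pics/w3.png

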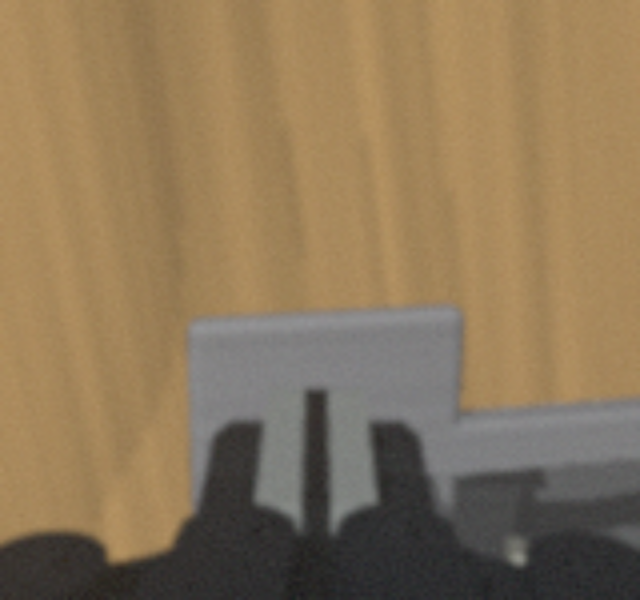

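The wrist crop shows the fingertips at crop (316,390) over the pad, which spans columns 190–460. The pad is still at rest and there is no contact force. The tips seem higher than nominal, so I'll keep descending by feel.

```bash
for i in 1; do python3 -m creep '0 0 0 0 0 3 0;0 0 0 0 0 3 0;0 0 0 0 0 0 0'; python3 -m creep '0 0 0 0 0 3 0;0 0 0 0 0 3 0;0 0 0 0 0 0 0'; python3 -m creep '0 0 0 0 0 3 0;0 0 0 0 0 3 0;0 0 0 0 0 0 0'; done
```

```text
time: 5.85
eef_pos: [546.6, 79.6, 73.6]
orientation: [-3.141, 0.0, 1.451]
contact_force: [-0.3, 0.3, -0.6]
width: 0.1
grasp_force: 0.0
time: 6.22
eef_pos: [546.6, 79.6, 67.6]
orientation: [-3.141, 0.0, 1.451]
contact_force: [0.3, 0.8, 0.2]
width: 0.2
grasp_force: 0.0
time: 6.6
eef_pos: [546.8, 79.8, 61.8]
orientation: [-3.141, -0.0, 1.451]
contact_force: [-0.7, 0.1, 0.9]
width: 0.1
grasp_force: 0.1
```

```bash
cat > chk.py <<'E'
from h import *
S=[633.1,-31.3,-.1197]
def lever(S,a):  # pad frame: pivot x 32, rest tilt .2
    out=[]
    for dx,dy in((-22,20),(22,20)):
        v=np.array([-129+dx,0]); 
        # pad top at rest (-97,84); pad-tilt t=.2-a
        t=.2-a; c0=np.array([-129*np.cos(t)+32,55+129*np.sin(t)+3.4])
        c=c0+dx*np.array([np.cos(t),-np.sin(t)])
        out.append(disp(S,(c[0],95+dy,c[1])))
    return out
F=[];im=None
for i in range(6):
    m=camera_model("wrist");im=camera("wrist");o=observe();F.append(o["contact_force"])
print("z",o["eef_pos"],"F",np.mean(F,0).round(2))
hsv=cv2.cvtColor(im,cv2.COLOR_BGR2HSV)[...,1]
lo=[]
for c in(240,250,260,270,280):
    col=hsv[100:300,c].astype(int); r=np.where(col<70)[0]; lo.append(int(r[0])+100 if len(r) else -1)
print("edge rows",lo)
for a in(0,.1,.2,.3,.4): 
    print(a,[proj(m,p).round(1).tolist() for p in lever(S,a)],[p[2].round() for p in lever(S,a)])
E
python3 chk.py
```

```text
z [547.02761452  79.52917746  61.88734623] F [-0.03  0.15 -0.29]
edge rows [212, 211, 210, 210, 209]
0 [[225.3, 217.9], [303.0, 212.0]] [np.float64(88.0), np.float64(80.0)]
0.1 [[224.5, 208.2], [297.6, 205.7]] [np.float64(73.0), np.float64(69.0)]
0.2 [[226.1, 200.1], [294.5, 200.1]] [np.float64(58.0), np.float64(58.0)]
0.3 [[229.7, 193.2], [293.3, 195.1]] [np.float64(43.0), np.float64(48.0)]
0.4 [[234.7, 187.4], [293.7, 190.7]] [np.float64(28.0), np.float64(37.0)]
```

```bash
python3 -m creep '0 0 0 0 0 3 0;0 0 0 0 0 3 0;0 0 0 0 0 0 0'; python3 -m creep '0 0 0 0 0 3 0;0 0 0 0 0 3 0;0 0 0 0 0 0 0';python3 chk.py
```

```text
time: 7.28
eef_pos: [546.5, 79.8, 55.7]
orientation: [-3.141, 0.0, 1.451]
contact_force: [-1.0, 0.7, 2.2]
width: -0.1
grasp_force: 1.2
time: 7.65
eef_pos: [546.6, 79.9, 49.6]
orientation: [-3.141, -0.0, 1.451]
contact_force: [-2.2, 0.4, 4.1]
width: 0.2
grasp_force: 1.4
z [546.98335246  79.83325651  50.06587939] F [-1.8   0.71  2.67]
edge rows [212, 211, 211, 211, 211]
0 [[222.8, 227.4], [306.7, 220.5]] [np.float64(88.0), np.float64(80.0)]
0.1 [[222.1, 216.2], [300.7, 213.2]] [np.float64(73.0), np.float64(69.0)]
0.2 [[224.1, 206.8], [297.2, 206.8]] [np.float64(58.0), np.float64(58.0)]
0.3 [[228.0, 198.9], [295.8, 201.1]] [np.float64(43.0), np.float64(48.0)]
0.4 [[233.5, 192.3], [296.1, 196.1]] [np.float64(28.0), np.float64(37.0)]
```

Contact is at TCP z≈60 and the lever is now moving, with about 2.7 N. I'll press on.

```bash
python3 -m creep '0 0 0 0 0 4 0;0 0 0 0 0 4 0;0 0 0 0 0 4 0;0 0 0 0 0 4 0;0 0 0 0 0 0 0'; python3 chk.py
```

```text
time: 8.57
eef_pos: [546.8, 79.8, 33.6]
orientation: [-3.141, -0.0, 1.451]
contact_force: [-1.4, 0.8, 2.7]
width: 0.3
grasp_force: 1.7
z [546.83730365  79.82737039  34.04450603] F [-2.12  1.48  3.43]
edge rows [211, 211, 212, 212, 212]
0 [[218.5, 242.5], [312.7, 233.8]] [np.float64(88.0), np.float64(80.0)]
0.1 [[218.2, 228.3], [305.6, 224.7]] [np.float64(73.0), np.float64(69.0)]
0.2 [[220.8, 216.8], [301.4, 216.8]] [np.float64(58.0), np.float64(58.0)]
0.3 [[225.4, 207.3], [299.6, 209.9]] [np.float64(43.0), np.float64(48.0)]
0.4 [[231.5, 199.5], [299.7, 203.9]] [np.float64(28.0), np.float64(37.0)]
```

```bash
python3 -m creep '0 0 0 0 0 4 0;0 0 0 0 0 4 0;0 0 0 0 0 4 0;0 0 0 0 0 3 0;0 0 0 0 0 0 0'; python3 -m creep '0 0 0 0 0 1.5 0;0 0 0 0 0 0 0';python3 chk.py
```

```text
time: 9.5
eef_pos: [547.9, 79.7, 19.1]
orientation: [3.14, -0.0, 1.451]
contact_force: [0.2, 0.5, 3.7]
width: 0.1
grasp_force: 1.9
time: 9.75
eef_pos: [548.0, 79.6, 17.8]
orientation: [3.14, -0.0, 1.451]
contact_force: [1.1, 1.0, 4.9]
width: 0.1
grasp_force: 2.0
z [547.88364597  79.65652698  17.8661456 ] F [1.97 0.92 4.45]
edge rows [210, 210, 211, 212, 213]
0 [[210.1, 262.1], [317.8, 250.6]] [np.float64(88.0), np.float64(80.0)]
0.1 [[210.7, 243.7], [309.3, 239.0]] [np.float64(73.0), np.float64(69.0)]
0.2 [[214.3, 229.2], [304.3, 229.1]] [np.float64(58.0), np.float64(58.0)]
0.3 [[220.0, 217.5], [302.0, 220.6]] [np.float64(43.0), np.float64(48.0)]
0.4 [[227.1, 208.0], [302.0, 213.3]] [np.float64(28.0), np.float64(37.0)]
```

```bash
python3 -m creep '0 0 0 0 0 1.5 0;0 0 0 0 0 0 0';python3 -m creep '0 0 0 0 0 1.5 0;0 0 0 0 0 0 0'; python3 - <<'E'
from h import *
cv2.imwrite("pics/s4.png",cv2.resize(camera("scene")[130:260,180:310],None,fx=4.5,fy=4.5)); print(observe()["contact_force"])
E
```

```text
time: 10.3
eef_pos: [547.0, 79.4, 15.9]
orientation: [3.142, 0.0, 1.451]
contact_force: [2.1, 0.6, 4.1]
width: -0.1
grasp_force: 1.9
time: 10.55
eef_pos: [546.8, 79.4, 14.3]
orientation: [-3.141, 0.0, 1.451]
contact_force: [2.0, -0.2, 4.3]
width: 0.1
grasp_force: 2.0
[2.20793875 0.80730057 3.53669506]
```

View pics/s4.png

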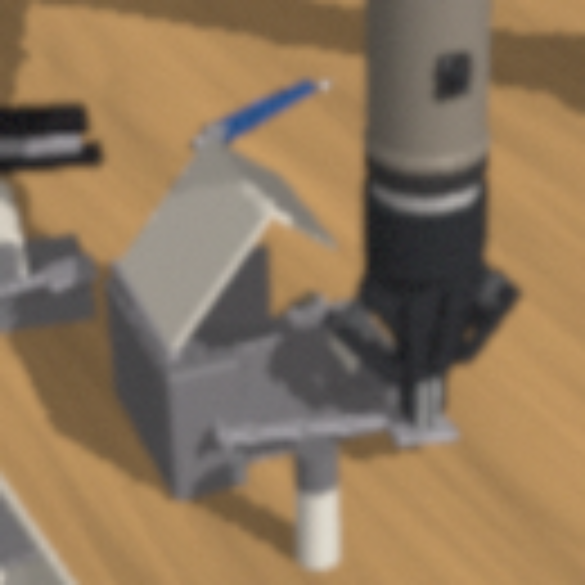

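The lid stands nearly fully open, with its front edge at (265,205), and the pad is low at (425,430). The force hasn't jumped, so the stop isn't reached yet. Continuing gently.

```bash
python3 -m creep '0 0 0 0 0 1.5 0;0 0 0 0 0 0 0';python3 -m creep '0 0 0 0 0 1.5 0;0 0 0 0 0 0 0'; python3 -m creep '0 0 0 0 0 1.5 0;0 0 0 0 0 0 0'; python3 chk.py | head -2
```

```text
time: 10.85
eef_pos: [547.0, 79.4, 13.2]
orientation: [3.141, 0.001, 1.451]
contact_force: [2.0, -0.0, 5.6]
width: 0.1
grasp_force: 2.9
time: 11.1
eef_pos: [547.2, 79.4, 12.6]
orientation: [3.141, 0.001, 1.451]
contact_force: [0.8, -2.0, 11.8]
width: -0.4
grasp_force: 5.6
time: 11.35
eef_pos: [547.4, 79.4, 12.1]
orientation: [3.14, 0.001, 1.451]
contact_force: [-1.8, -1.5, 16.5]
width: 0.1
grasp_force: 8.3
z [547.37691572  79.38918324  12.09726779] F [-1.36 -1.31 16.53]
edge rows [209, 210, 211, 212, 212]
```

The lever is on its stop at 16.5 N. I'll hold for the stick, then look at the tray.

```bash
python3 -m creep '0 0 0 0 0 0 0;0 0 0 0 0 0 0;0 0 0 0 0 0 0;0 0 0 0 0 0 0;0 0 0 0 0 0 0';python3 -m creep '0 0 0 0 0 0 0;0 0 0 0 0 0 0;0 0 0 0 0 0 0;0 0 0 0 0 0 0;0 0 0 0 0 0 0'; python3 - <<'E'
from h import *
a=cv2.resize(camera("top")[135:235,220:320],(400,400),interpolation=cv2.INTER_CUBIC)
b=cv2.resize(camera("wrist")[150:310,230:390],(400,400),interpolation=cv2.INTER_CUBIC)
cv2.imwrite("pics/f5.png",np.clip(np.hstack([a,b])*1.3,0,255).astype(np.uint8))
E
```

```text
time: 12.28
eef_pos: [547.4, 79.4, 12.1]
orientation: [3.14, 0.001, 1.451]
contact_force: [-1.9, -2.0, 16.4]
width: 0.0
grasp_force: 8.3
time: 12.9
eef_pos: [547.4, 79.4, 12.1]
orientation: [3.14, 0.001, 1.451]
contact_force: [-1.5, -1.1, 17.2]
width: 0.3
grasp_force: 8.3
```

View pics/f5.png

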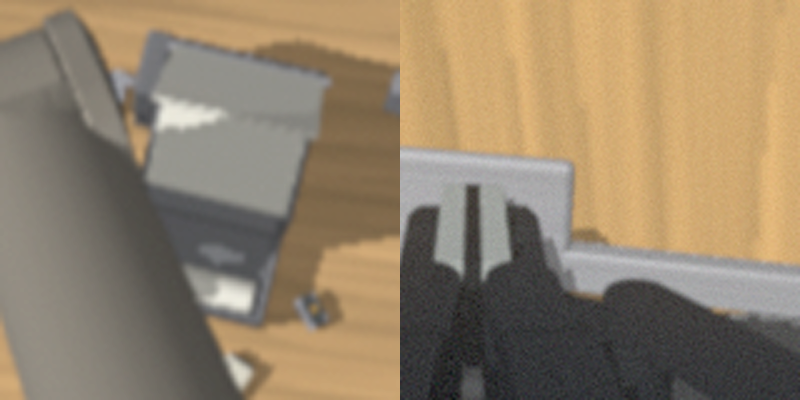

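The top crop shows the glue stick lying in the tray against the front wall, at crop (225,285). The lid is open and the lever has been held long enough. Now I'll let it up slowly at 20 mm/s.

```bash
python3 -m creep '0 0 0 0 0 -1.5 0;0 0 0 0 0 -2 0;0 0 0 0 0 -2.5 0;0 0 0 0 0 -2.5 0;0 0 0 0 0 -2.5 0'
python3 -m creep '0 0 0 0 0 -2.5 0;0 0 0 0 0 -2.5 0;0 0 0 0 0 -2.5 0;0 0 0 0 0 -2.5 0;0 0 0 0 0 -2.5 0'
python3 -m creep '0 0 0 0 0 -2.5 0;0 0 0 0 0 -2.5 0;0 0 0 0 0 -2.5 0;0 0 0 0 0 -2.5 0;0 0 0 0 0 -2.5 0'
python3 -m creep '0 0 0 0 0 -2.5 0;0 0 0 0 0 -2.5 0;0 0 0 0 0 -2.5 0;0 0 0 0 0 -2.5 0;0 0 0 0 0 -2.5 0'
python3 chk.py | head -2
```

```text
time: 13.62
eef_pos: [546.0, 79.5, 20.6]
orientation: [-3.14, 0.001, 1.451]
contact_force: [0.5, 0.2, 4.4]
width: 0.2
grasp_force: 1.7
time: 14.25
eef_pos: [545.8, 79.7, 33.2]
orientation: [-3.14, 0.001, 1.451]
contact_force: [-2.6, 0.3, 3.7]
width: -0.1
grasp_force: 1.6
time: 14.88
eef_pos: [547.5, 79.7, 46.3]
orientation: [3.14, -0.0, 1.451]
contact_force: [-1.4, 0.0, 2.2]
width: -0.0
grasp_force: 1.3
time: 15.5
eef_pos: [547.7, 79.6, 58.9]
orientation: [3.14, -0.0, 1.451]
contact_force: [2.3, 0.2, 1.4]
width: -0.0
grasp_force: 1.0
z [547.10442092  79.70253854  58.47848457] F [ 2.22 -0.7   2.15]
edge rows [212, 211, 211, 211, 210]
```

```bash
python3 -m creep '0 0 0 0 0 -2 0;0 0 0 0 0 -2 0;0 0 0 0 0 -2 0;0 0 0 0 0 -2 0;0 0 0 0 0 -2 0'
python3 -m creep '0 0 0 0 0 -2 0;0 0 0 0 0 -2 0;0 0 0 0 0 -3 0;0 0 0 0 0 -3 0;0 0 0 0 0 0 0'
python3 -m creep '0 0 0 0 0 -20 0;0 0 0 0 0 -30 0;0 0 0 0 0 -40 0;0 0 0 0 0 -40 0;0 0 0 0 0 0 0'
python3 -m creep '0 0 0 -45 -15 0 0;0 0 0 -45 -15 0 0;0 0 0 -45 -15 0 0;0 0 0 0 0 0 0;0 0 0 0 0 0 0'
python3 - <<'E'
from h import *
S=[633.1,-31.3,-.1197]
im=camera("wrist");cv2.imwrite("pics/w6.png",im);m=camera_model("wrist")
g=cv2.cvtColor(im,cv2.COLOR_BGR2GRAY).astype(int)
print(observe()["eef_pos"],observe()["contact_force"],observe()["time"])
# tray brightness map (dispenser frame at z~20): rows x, cols y
for x in range(-115,-50,8): print(x,[int(g[int(v[1]),int(v[0])]) if 0<=v[0]<512 and 0<=v[1]<384 else -1 for y in range(50,-56,-10) for v in[proj(m,disp(S,(x,y,20)))]])
for p in((-119,115,88),(-75,115,80),(-119,75,88)): print(proj(m,disp(S,p)))
E
```

```text
time: 16.42
eef_pos: [545.4, 79.7, 67.9]
orientation: [-3.138, 0.001, 1.451]
contact_force: [0.1, 0.3, 0.3]
width: -0.0
grasp_force: 0.0
time: 17.05
eef_pos: [547.2, 79.8, 78.9]
orientation: [3.141, -0.0, 1.451]
contact_force: [-0.3, 0.0, 0.4]
width: 0.3
grasp_force: 0.0
time: 17.68
eef_pos: [549.4, 80.8, 212.3]
orientation: [3.134, -0.002, 1.451]
contact_force: [0.1, -0.6, -0.2]
width: 0.2
grasp_force: 0.0
time: 18.3
eef_pos: [485.8, -48.4, 207.9]
orientation: [-3.141, -0.001, 1.451]
contact_force: [-0.4, 0.0, 0.5]
width: 0.2
grasp_force: 0.0
[486.10610969 -47.50516311 208.07977094] [ 0.10046242 -0.29598935  0.37178836] 18.35
-115 [88, 98, 98, 94, 92, 92, 96, 93, 92, 96, 86]
-107 [68, 92, 102, 103, 189, 193, 188, 192, 191, 194, 73]
-99 [71, 93, 103, 102, 185, 182, 182, 180, 184, 179, 72]
-91 [74, 76, 80, 82, 139, 142, 136, 131, 137, 135, 74]
-83 [77, 81, 82, 80, 81, 86, 87, 89, 92, 84, 96]
-75 [70, 82, 75, 75, 78, 80, 77, 108, 102, 101, 96]
-67 [70, 78, 81, 76, 76, 73, 73, 105, 101, 103, 92]
-59 [69, 79, 80, 77, 76, 82, 90, 106, 101, 103, 97]
-51 [86, 106, 131, 131, 127, 132, 128, 133, 132, 131, 129]
[285.57892096  21.95399208]
[331.28751624  24.64123989]
[284.37392848  69.11845353]
```

The tray map shows the stick crosswise in the tray, centred near x≈-102, y≈0. I'll check numerically that the lid and lever are back at rest, then hand in.

```bash
python3 - <<'E'
from h import *
a=cv2.imread("pics/top0.png").astype(int);b=camera("top").astype(int)
d=np.abs(a-b).mean(2)
print("pad/bar",d[150:200,228:252].mean(),"lid",d[145:185,258:298].mean(),"eraser",d[222:238,270:286].mean(),"sharp",d[206:218,292:304].mean(),"spare",d[152:168,218:232].mean(), "bg",d[240:300,100:160].mean())
w=cv2.cvtColor(cv2.imread("pics/w6.png"),cv2.COLOR_BGR2HSV)[...,1]
for c in(290,300,310,320): print(c,np.where(w[:110,c]<70)[0][[0,-1]])
a=cv2.imread("pics/scene0.png").astype(int);b=camera("scene").astype(int)
d=np.abs(a-b).mean(2)
print("scene pad",d[195:225,250:285].mean(),"lid",d[183:210,205:252].mean(),"bg",d[270:300,250:300].mean())
E
```

```text
pad/bar 3.9247222222222224 lid 47.41645833333334 eraser 29.45703125 sharp 20.069444444444443 spare 3.5848214285714284 bg 4.19537037037037
290 [ 21 109]
300 [ 22 109]
310 [ 23 109]
320 [ 23 109]
scene pad 9.142857142857142 lid 1.2529550827423168 bg 1.2404444444444445
```

```bash
python3 -c "
from workcell import *
print(sign_off())"
```

```text
the job is handed in; nothing more can be done
None
```

I pressed the lever to its stop and held it until the glue stick rolled into the tray. I then let it up at about 20 mm/s, so the lid is shut and the lever back at rest, moved the arm clear, and handed the job in at about 18.5 s; no verdict came back.

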